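# Free the marked clipper guard and lay it out

### The arm

A 7-joint arm with a two-finger parallel gripper is mounted at the origin on the work surface. World frame = base frame: x ahead of the robot, y to its left, z up, the work surface at z = 0. Lengths are in m, angles in rad, forces in N, time in s.
With the tool pointing down it reaches from about 0.425 to 1.025 m from the base axis. Payload 3.6 kg.
Tool frame: the origin (TCP) lies on the centre line of the jaws, within the pads' length; the fingertips stand 25 mm ahead of it and the grasp point (between the pads) lies 6 mm ahead of it; x points along the fingers, y is the direction in which the jaws open and shut, and the axes are right-handed (so a half turn about x gives the same grasp; the last joint's range is limited). The gripper opens to 85 mm and grips with 20 to 120 N. Pads are 22 mm wide; open, the fingers measure 114 mm over their backs; the gripper's body (76 mm by 85 mm) begins 54 mm behind the grasp point. The pads swing forward as they close: fully open they stand 13 mm farther back than shut.
Start: joints at [-1.238, 0.591, 0.048, 1.609, -0.033, 0.943, -0.034], TCP at [0.299, 0.66, 0.256] pointing down, gripper open.
Joint ranges: [-2.69, 2.69], [-0.47, 2.24], [-1.27, 1.36], [0.19, 2.51], [-1.53, 4.68], [0.08, 2.07], [-3.09, 3.09]. Speed limits (rad/s): [2.57, 2.57, 3.14, 3.14, 3.14, 3.14, 3.14].

### API

Orientations are given as a unit quaternion [w, x, y, z].
In Python, from bench import sensors, cams, job gives the robot as it stands.
- The arm moves only by the shell command python3 -m inch 'ROWS' [OPENING]. ROWS is JSON, a list of rows, each an object of numbers: "x", "y", "z": the shift along the world's x, y, z in mm; "rx", "ry", "rz": the turn, a rotation vector about the world's x, y, z in degrees. In form: [{"x": .., "y": .., "z": .., "rx": .., "ry": .., "rz": ..}, ...]. A call has 1 to 12 rows; each row is the pose to reach, as a shift and turn from the pose commanded when the call began; what a row does not reach only later rows make up. A row lasts 1/12 s, in which the tool goes at most 41.7 mm and 7.16 degrees, less where a joint would pass 70% of its speed; a pose out of reach is approached as far as the arm can. A call with a gripper value outside its range is refused whole. OPENING is the finger opening in mm, from 0 to 85.4, set as the call begins (- or left out, the last holds). The fingers move at their own pace and stop on an object; the grip force is fixed at half the most. Time passes only in rows, so rows that repeat a pose let the fingers close. It gives the time, the measured TCP pose, the force and the opening at its end, in the units of the state.
- sensors.observe(): the state, without advancing time (a new reading comes with each control period).
- cams.grab_frame(name): name is "side" or "top" or "wrist"; returns a dict with "color" (480x640x3 uint8, red, green, blue), "depth" (480x640 float32, m along the optical axis (not along the pixel's ray), 0 where there is no reading), "fx", "fy", "cx", "cy" (pixels), "eye" and "rotation" of the camera in the world; the wrist camera has in their place "T_tool_cam" (4x4, takes a point from camera to tool coordinates, whose origin is the TCP and whose axes are the tool frame's). Camera axes: x right, y down, z forward; pixel columns grow to the right and rows downward; lengths in m; the calibration is good to about 2 mm. A picture is of the moment at which its call begins: read the wrist's pose just before it.
- job.sign_off(): hands the job in, once; it reports no verdict.
The state is a dict: "time_s": time; "joint_positions": joint angles; "qvel": joint speeds; "effort": joint torques, N m; "eef_pos": TCP position; "eef_rot": TCP orientation; "force": force on the tool from outside, world axes, zero at the start; "moment": the same for the moment, N m; "finger_gap": finger opening in m.
Only numpy, scipy, OpenCV 4.12 (cv2) and the standard library are available. Lean on these libraries where they do the work, as an engineer would, in place of code of your own. Each camera call takes 0.05 s, during which the arm holds its last target.

### The job

The brass stud on the round caddy marks the clipper guard wanted next. Turn the selector, by pushing its lever round, until its pointer and notch click in at the brass stud, then lift that purple guard straight out of its nest and set it down, teeth up, inside the steel tray; do not drop it in. Leave the selector at the brass stud, the other two guards in their nests, and everything else on the table where it is.

Things in the scene. Friction and masses are not known exactly. Their poses are not given: they have to be found in the camera images.
- caddy: Round slate-grey caddy, fixed: base plate 246 mm across, 10 mm thick. Origin under its centre, on the selector's vertical axis. Three white nests (walls 4 to 5 mm thick, tops 20 mm above the table) lie radially at -90 (a), +30 (b) and +90 (c) degrees, counter-clockwise from the caddy's +x. A white bar on the plate at -30 degrees marks the parked position.
- selector (a joint): Angle of the selector, rad, counter-clockwise positive from above, -1.20 to 2.25. Detents: 0 parked (pointer at -30 degrees on the caddy), -1.047 nest a, 1.047 nest b, 2.094 nest c. Starts parked within 0.12. The humps between detents, about midway, take up to 0.14 N m; within about 0.25 of a detent it pulls itself in, and it stays there when released.
- selector_notch (a point): Middle of the one notch in the selector's aluminium keeper disc, 46 mm from the axis, 29 mm above the table. The disc is 104 mm across, 25 to 29 mm above the table; the notch is open to the rim, about 25 mm wide at 42 mm from the axis. A red line on the disc leads to it. Elsewhere the rim overlaps the guards' tongues and locks them in.
- selector_lever (a point): Point on the selector's black lever bar, 44 mm from the axis, 67 mm above the table, opposite to the notch. The bar is 12 mm thick, runs radially from 56 mm out on this side across the axis to 15 mm on the notch side, 35 to 85 mm above the table. Push it round from either side with closed fingers held above the guards' tops (48 mm); about 4 N here. At a or c it points to the opposite guard.
- selector_pointer (a point): Imaginary point that turns with the selector: on the line from the selector axis through the middle of the notch, 114 mm from the axis, 25 mm above the table. It lies over the brass stud (in plan) when the selector is set to it.
- stud_brass: Brass stud 15 mm across, 6 mm high, fixed on the rim of the caddy plate 114.5 mm from the selector axis, radially outside one of the three nests: it marks the guard wanted. Origin at its underside. The other two nests have white studs.
- seat_a (a point): Middle of the floor of nest a, 80 mm from the selector axis at -90 degrees in the caddy frame, 10 mm above the table (where guard_a's origin lies when seated).
- seat_b (a point): Middle of the floor of nest b, 80 mm from the selector axis at +30 degrees in the caddy frame, 10 mm above the table (where guard_b's origin lies when seated).
- seat_c (a point): Middle of the floor of nest c, 80 mm from the selector axis at +90 degrees in the caddy frame, 10 mm above the table (where guard_c's origin lies when seated).
- guard_a: Purple clipper guard in nest a, about 30 g, teeth up: 40 mm long (x), 34 wide (y), 38 high, origin centred under it. A latch tongue 14 mm wide, 6 to 10 mm above the underside, reaches 20 mm more to -x, under the keeper disc. Seated, x points radially outwards, top 48 mm above the table, 28 mm proud of the nest walls (1.5 mm play). Grasp across the 34 mm; 30 mm is free beside it.
- guard_b: Purple clipper guard in nest b, about 30 g, teeth up: 40 mm long (x), 34 wide (y), 38 high, origin centred under it. A latch tongue 14 mm wide, 6 to 10 mm above the underside, reaches 20 mm more to -x, under the keeper disc. Seated, x points radially outwards, top 48 mm above the table, 28 mm proud of the nest walls (1.5 mm play). Grasp across the 34 mm; 30 mm is free beside it.
- guard_c: Purple clipper guard in nest c, about 30 g, teeth up: 40 mm long (x), 34 wide (y), 38 high, origin centred under it. A latch tongue 14 mm wide, 6 to 10 mm above the underside, reaches 20 mm more to -x, under the keeper disc. Seated, x points radially outwards, top 48 mm above the table, 28 mm proud of the nest walls (1.5 mm play). Grasp across the 34 mm; 30 mm is free beside it.
- tray: Shallow steel tray, fixed, 165 (its x) x 135 (its y) x 14 mm high, walls and floor 3 mm thick; origin at the centre of its underside, so its inner floor is 3 mm above the table.
- clipper: White hair clipper lying at the back, about 180 x 46 x 36 mm, loose; origin under it. Leave alone.
- neck_brush: Steel neck brush lying at the back, about 150 x 64 x 40 mm, loose; origin on the table under it. Leave alone.
- dish: White ceramic dish 110 mm across, 24 mm high, holding two empty steel clips, loose; origin at its underside. Leave alone.
- canister: Clear glass canister 104 mm across with a steel lid and black knob, 186 mm high overall, loose, at the back left; origin at its underside. Leave alone.
- oil_bottle: Amber bottle 40 mm across, 100 mm high, loose, right; origin at its underside. Leave alone.
- powder_can: Aluminium can 64 mm across, 130 mm high, loose, back right; origin at its underside. Leave alone.
There are look-alikes about, which are no part of the job. What is shaped like the guard_c but red or turquoise is not meant.

How it is judged:
By the outcome, as a careful person would: the job done as asked, in the order asked, and still so for the second after the job is handed in, with the robot touching nothing.
It also fails if it takes over 58 s, if anything falls off the work surface, if the arm or the gripper's body presses on something with over 40 N, if the wrist force passes 120 N, or if a joint passes its speed limit or range.

## Working session

There is one attempt and no reset: what is moved stays moved. The work goes in short steps, Python scripts to look and compute and a shell command to move; the robot and the scene stay as the last step left them, time stands still between calls to the robot, and variables do not carry over. Pictures are saved under pics/ and viewed, and the job is handed in when it is done.

```bash
ls; mkdir -p pics
python3 - <<'E'
from bench import sensors,cams
import cv2,numpy as np
s=sensors.observe()
print({k:np.round(v,3) for k,v in s.items()})
for n in ["top","side"]:
    f=cams.grab_frame(n); cv2.imwrite(f"pics/{n}0.png",f["color"][:,:,::-1]); np.savez(f"pics/{n}0.npz",**f)
    print(n,f["fx"],f["cx"],f["cy"],f["eye"],f["rotation"])
E
```

```text
pics
{'time_s': np.float64(0.0), 'joint_positions': array([-1.238,  0.592,  0.048,  1.61 , -0.033,  0.943, -0.034]), 'qvel': array([-0.001,  0.002,  0.002,  0.   , -0.   , -0.002,  0.001]), 'effort': array([-1.0000e-03, -5.4870e+01,  1.5460e+00, -1.9812e+01,  9.0000e-03,
        9.0000e-03,  0.0000e+00]), 'eef_pos': array([0.299, 0.66 , 0.255]), 'eef_rot': array([ 0.691,  0.149,  0.691, -0.15 ]), 'force': array([ 0.011, -0.086,  0.189]), 'moment': array([ 0.019, -0.028,  0.052]), 'finger_gap': np.float64(0.085)}
top 523.6959373999912 320.96025897891224 233.2710496196119 [ 0.31158245 -0.09163401  1.20683744] [-0.07277753  0.70768553 -0.70000347  0.0622878 ]
side 467.915247166245 319.2336068638883 247.6777836877931 [0.32381757 0.45332501 0.76498732] [ 0.06621642 -0.20245665  0.91682418 -0.33772787]
```

View pics/top0.png

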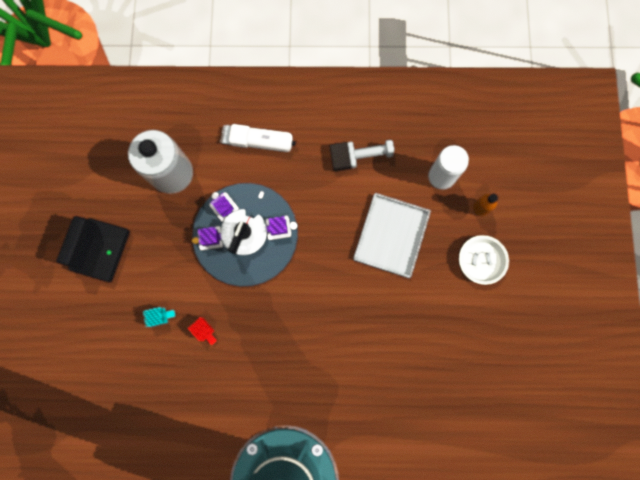

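View pics/side0.png

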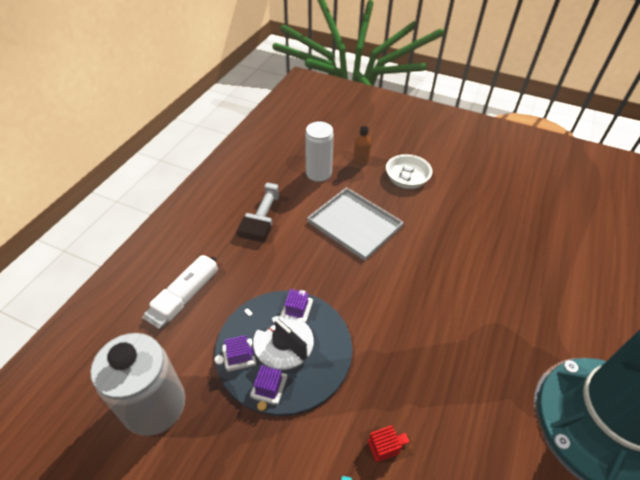

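```bash
cat > h.py <<'E'
import numpy as np,cv2
from scipy.spatial.transform import Rotation as R
def rot(q): return R.from_quat([q[1],q[2],q[3],q[0]]).as_matrix()
def cloud(f):
    d=f["depth"];v,u=np.mgrid[:480,:640]
    P=np.stack([(u-f["cx"])/f["fx"]*d,(v-f["cy"])/f["fy"]*d,d],-1)
    return P@M(f).T+f["eye"]
def M(f):
    r=np.array(f["rotation"]); return r if r.shape==(3,3) else rot(r)
def onplane(f,u,v,z):
    d=M(f)@np.array([(u-f["cx"])/f["fx"],(v-f["cy"])/f["fy"],1]); e=np.array(f["eye"])
    return e+d*(z-e[2])/d[2]
def proj(f,p):
    c=M(f).T@(np.array(p)-f["eye"]); return f["fx"]*c[0]/c[2]+f["cx"],f["fy"]*c[1]/c[2]+f["cy"]
E
python3 - <<'E'
from h import *
f=dict(np.load("pics/top0.npz"))
P=cloud(f); c=f["color"].astype(int); d=f["depth"]
hsv=cv2.cvtColor(f["color"],cv2.COLOR_RGB2HSV)
# plate blue-grey circle
m=((abs(P[...,2]-.010)<.006)&(c[...,2]>c[...,0]+8)&(c.max(-1)<120)).astype(np.uint8)
m[:, :185]=0; m[:,305:]=0; m[:175]=0; m[295:]=0
cn=max(cv2.findContours(m,0,1)[0],key=cv2.contourArea)
h=cv2.convexHull(cn)[:,0]
W=np.array([onplane(f,u,v,.010) for u,v in h])[:,:2]
A=np.c_[2*W,np.ones(len(W))];s=np.linalg.lstsq(A,(W**2).sum(1),rcond=None)[0]
print("plate",s[:2],np.sqrt(s[2]+s[0]**2+s[1]**2))
# purple
pm=((hsv[...,0]>125)&(hsv[...,0]<150)&(hsv[...,1]>120)).astype(np.uint8)
n,l,st,ce=cv2.connectedComponentsWithStats(pm)
for i in range(1,n):
    if st[i,4]>30:
        w=onplane(f,*ce[i],.046);a=np.degrees(np.arctan2(w[1]-s[1],w[0]-s[0])); print("purple",ce[i],st[i,4],w,a,np.hypot(w[0]-s[0],w[1]-s[1]))
for nm,px,z in [("bar",(262,195),.012),("brass",(194,240),.014),("w1",(215,197),.014),("w2",(294,226),.014)]:
    w=onplane(f,*px,z);print(nm,w,np.degrees(np.arctan2(w[1]-s[1],w[0]-s[0])),np.hypot(w[0]-s[0],w[1]-s[1]))
for u,v in [(392,235),(377,194),(430,208),(410,277),(354,258)]:
    print("tray",P[v,u], onplane(f,u,v,.014))
cr=cv2.resize(f["color"][175:295,180:310],None,fx=5,fy=5,interpolation=cv2.INTER_CUBIC)
cv2.imwrite("pics/crop0.png",cr[:,:,::-1])
g=dict(np.load("pics/side0.npz"))
cv2.imwrite("pics/crop1.png",cv2.resize(g["color"][280:430,200:370],None,fx=4,fy=4,interpolation=cv2.INTER_CUBIC)[:,:,::-1])
print(proj(g,[*s[:2],.01]))
E
```

```text
plate [0.54083645 0.10613275] 0.12017639632310784
purple [222.54771784 206.03319502] 241 [0.59761922 0.15292454 0.046     ] 39.490197930288865 0.07357822024328874
purple [276.92226148 225.36042403] 283 [0.55363621 0.02713377 0.046     ] -80.79666457593927 0.0800292003987732
purple [208.51875 235.74375] 320 [0.52818903 0.18142983 0.046     ] 99.53479350573812 0.07635186319078303
bar [0.63361889 0.06796162 0.012     ] -22.362495981112204 0.10032754952334602
brass [0.52377939 0.22224363 0.014     ] 98.35715935127018 0.1173570639988809
w1 [0.6272614  0.17857095 0.014     ] 39.96849630794295 0.11276774921751251
w2 [ 0.55916032 -0.00944563  0.014     ] -80.99126779023206 0.1170219120235006
tray [ 0.54251952 -0.23849729  0.00093263] [ 0.54001705 -0.23690586  0.014     ]
tray [ 0.63888368 -0.2033986   0.01009108] [ 0.63781461 -0.20303355  0.014     ]
tray [ 0.60776816 -0.32851466  0.00301891] [ 0.60506639 -0.32635387  0.014     ]
tray [ 0.44460715 -0.27878016 -0.00059654] [ 0.44299903 -0.27651777  0.014     ]
tray [ 0.48544783 -0.14906404  0.0135624 ] [ 0.48538407 -0.14904297  0.014     ]
(np.float64(283.222323810896), np.float64(346.7486858883176))
```

View pics/crop0.png

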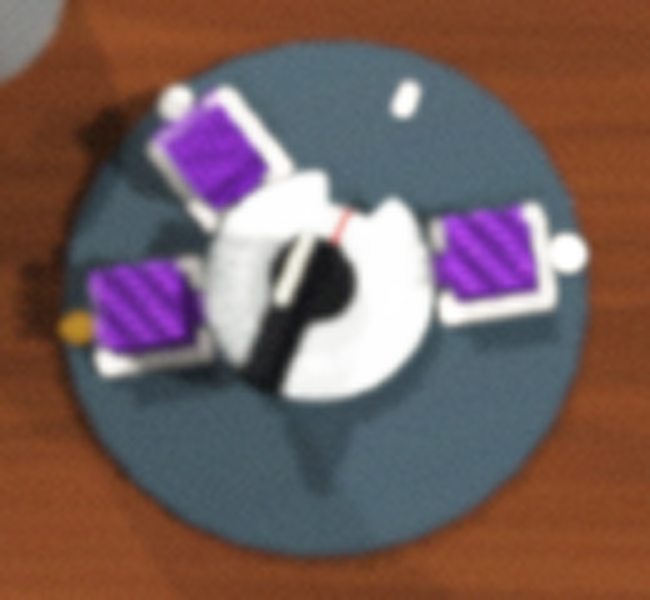

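View pics/crop1.png

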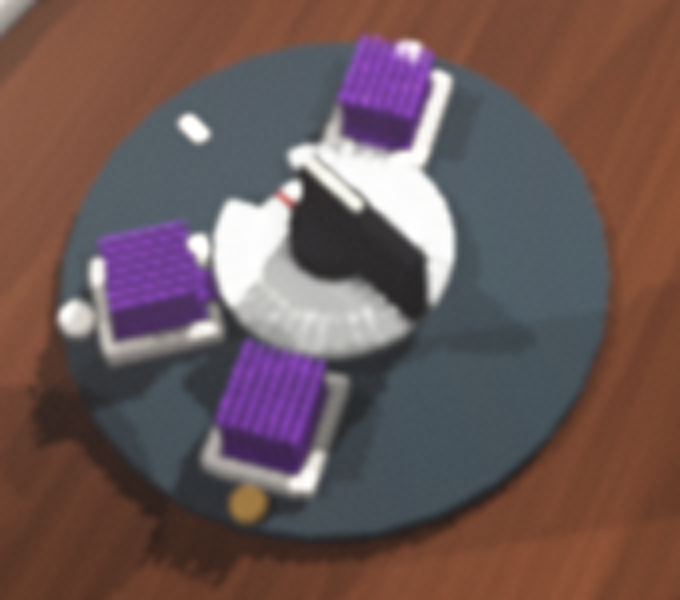

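Run:
```python
from h import *
from scipy.optimize import least_squares
f=dict(np.load("pics/top0.npz"));g=dict(np.load("pics/side0.npz"))
obs=[(f,(195.4,240.6),90),(f,(215.4,195.4),30),(f,(294,225.4),-90),(g,(262.25,406),90),(g,(219,359.25),30)]
def model(p,a,r,z): t=np.radians(a)+p[2]; return [p[0]+r*np.cos(t),p[1]+r*np.sin(t),z]
for sub in (obs[:3],obs[3:],obs):
    fun=lambda p:np.concatenate([np.subtract(proj(k,model(p,a,.1145,.016)),px) for k,px,a in sub])
    r=least_squares(fun,[.54,.106,.15],x_scale=[.01,.01,.1]);print(r.x,np.degrees(r.x[2]),np.round(r.fun,2))
p=r.x
print(proj(f,[p[0],p[1],.085]))
for u,v in [(193,234),(297.6,234),(246,183),(246,286)]:
    w=onplane(f,u,v,.008);print(np.hypot(*(w[:2]-p[:2])))
for u,v in [((310/5)+180,265/5+175),(260/5+180,385/5+175)]:
    w=onplane(f,u,v,.085);print(w,np.degrees(np.arctan2(*(w[:2]-p[:2])[::-1])))
q=[model(p,90,.08,.048),model(p,90,.057,.048)];print(q)
# tray fit: bright rim corners
S=[(375,194),(430,208),(410,277),(354,260)]
print(np.mean([onplane(f,u,v,.014) for u,v in S],0))
```

```text
[0.54143676 0.10449285 0.16448232] 9.424142672580327 [ 0.42 -0.27  0.05  0.31 -0.47 -0.01]
[0.53978445 0.10530651 0.16335196] 9.359377913426847 [-0.24 -0.26  0.25  0.32]
[0.54078193 0.10480417 0.16720118] 9.579921677447402 [ 0.28  0.14 -0.2   0.66 -0.63  0.13 -0.37 -0.72 -0.05  0.08]
(np.float64(239.66243758652763), np.float64(227.12793149084075))
0.12221197981639259
0.12266269204183294
0.12313730857995492
0.12202359703902851
[0.53888013 0.0995893  0.085     ] -110.0362435146309
[0.48548433 0.11917929 0.085     ] 165.42797513143552
[[np.float64(0.5274680719165669), np.float64(0.1836885227071477), 0.048], [np.float64(0.5312958057717506), np.float64(0.16100927109837807), 0.048]]
[ 0.54164746 -0.23756348  0.014     ]
```

Run:
```python
from h import *
from bench import sensors
f=dict(np.load("pics/top0.npz"));P=cloud(f)
s=sensors.observe();T=rot(s["eef_rot"]);print(np.round(T,3),"y yaw",np.degrees(np.arctan2(T[1,1],T[0,1])))
for u,v in [(148,148),(160,160),(176,180),(80,240),(100,260),(112,270),(240,225),(255,220)]: print((u,v),np.round(P[v,u],3))
print("max h black box",P[215:285,55:130,2].max())
p=np.array([.5408,.1048])
for lv in (159.5,279.5):
  for off in (.0215,.025):
    a=np.radians(lv);print(lv,off,p+.044*np.array([np.cos(a),np.sin(a)])+off*np.array([np.sin(a),-np.cos(a)]))
```

```text
[[-0.001  0.413  0.911]
 [-0.002  0.911 -0.413]
 [-1.    -0.002  0.   ]] y yaw 65.604801591611
(148, 148) [0.685 0.283 0.186]
(160, 160) [0.671 0.268 0.152]
(176, 180) [0.651 0.256 0.072]
(80, 240) [0.509 0.455 0.084]
(100, 260) [0.472 0.429 0.033]
(112, 270) [0.451 0.404 0.022]
(240, 225) [0.545 0.104 0.085]
(255, 220) [0.569 0.079 0.032]
max h black box 1.206837444479529
159.5 0.0215 [0.50711588 0.14034758]
159.5 0.025 [0.50834161 0.14362593]
279.5 0.0215 [0.52685695 0.05785491]
279.5 0.025 [0.52340495 0.05727724]
```

Candidates: purple guards in the top image at (223,206) nest b, (277,225) nest a and (208,236) nest c. The turquoise (157,317) and red (202,330) look-alikes are out. In both close crops the brass stud, at (195,241), lies outside the guard at (208,236). From the white bar, that is nest c. The lever therefore has to go 120° counter-clockwise.

```bash
python3 -m inch '[{"x":18,"y":-43,"rz":-7},{"x":35,"y":-85,"rz":-14},{"x":53,"y":-128,"rz":-21},{"x":70,"y":-170,"rz":-28},{"x":88,"y":-213,"rz":-36},{"x":105,"y":-256,"rz":-43},{"x":123,"y":-299,"rz":-50},{"x":141,"y":-341,"rz":-57},{"x":158,"y":-384,"rz":-65},{"x":176,"y":-427,"rz":-72},{"x":193,"y":-469,"rz":-79},{"x":211,"y":-512,"rz":-86}]' 0
```

```text
$[0]: bad value
```

```bash
python3 -m inch '[{"x":0},{"x":0},{"x":0}]'
python3 - <<'E'
from h import *
from bench import sensors,cams
s=sensors.observe();T=rot(s["eef_rot"]);print(s["time_s"],s["eef_pos"],np.degrees(np.arctan2(T[1,1],T[0,1])),s["joint_positions"],s["finger_gap"])
for n in ("side","wrist"):
    f=cams.grab_frame(n); np.savez(f"pics/{n}1.npz",**f); cv2.imwrite(f"pics/{n}1.png",f["color"][:,:,::-1])
E
```

```text
0.1 [0.29920357 0.65961347 0.25526147] 65.604801591611 [-1.23847695  0.592036    0.04834944  1.60966393 -0.03327637  0.942776
 -0.03371452] 0.08559442927972509$[0]: bad value
```

View pics/side1.png

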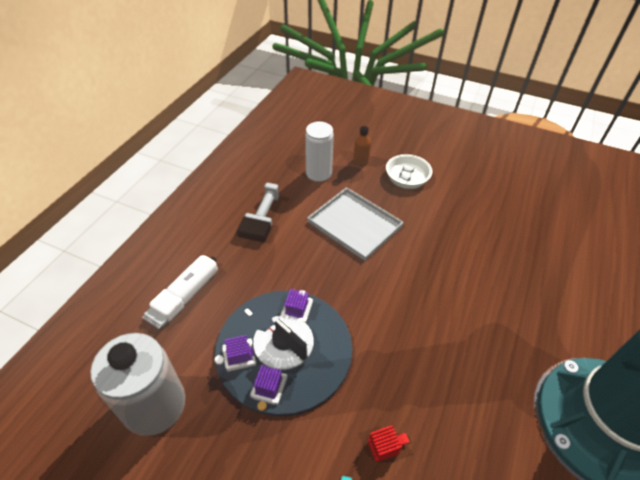

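View pics/wrist1.png

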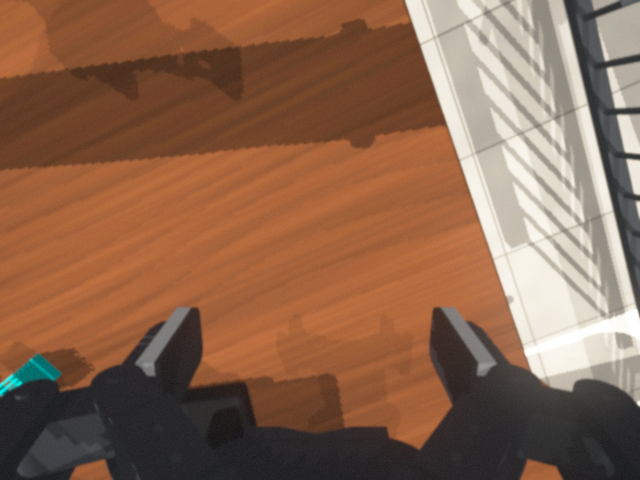

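The pictures show nothing has moved. The move was refused because each row needs all six keys.

```bash
python3 -m inch '[{"x":18,"y":-43,"z":0,"rx":0,"ry":0,"rz":-7},{"x":35,"y":-85,"z":0,"rx":0,"ry":0,"rz":-14},{"x":53,"y":-128,"z":0,"rx":0,"ry":0,"rz":-21},{"x":70,"y":-170,"z":0,"rx":0,"ry":0,"rz":-28},{"x":88,"y":-213,"z":0,"rx":0,"ry":0,"rz":-36},{"x":105,"y":-256,"z":0,"rx":0,"ry":0,"rz":-43},{"x":123,"y":-299,"z":0,"rx":0,"ry":0,"rz":-50},{"x":141,"y":-341,"z":0,"rx":0,"ry":0,"rz":-57},{"x":158,"y":-384,"z":0,"rx":0,"ry":0,"rz":-65},{"x":176,"y":-427,"z":0,"rx":0,"ry":0,"rz":-72},{"x":193,"y":-469,"z":0,"rx":0,"ry":0,"rz":-79},{"x":211,"y":-512,"z":0,"rx":0,"ry":0,"rz":-86}]' 0
```

```text
time_s: 1.2
eef_pos: [0.4902, 0.1962, 0.2565]
eef_rot: [0.405, 0.579, 0.406, -0.579]
force: [-0.4, -0.1, -0.5]
finger_gap: 0.0001
```

```bash
cat > look.py <<'E'
import sys
from h import *
from bench import sensors,cams
s=sensors.observe();T=rot(s["eef_rot"]);print("t",round(s["time_s"],2),np.round(s["eef_pos"],4),"yaw",round(np.degrees(np.arctan2(T[1,1],T[0,1])),1),"j",np.round(s["joint_positions"],2),"gap",round(s["finger_gap"],4),"F",np.round(s["force"],1))
for n in sys.argv[2:]:
    f=cams.grab_frame(n); f["pos"]=s["eef_pos"];f["T"]=T;np.savez(f"pics/{n}{sys.argv[1]}.npz",**f); cv2.imwrite(f"pics/{n}{sys.argv[1]}.png",f["color"][:,:,::-1])
E
python3 look.py 2 side wrist
```

```text
t 1.2 [0.4902 0.1962 0.2565] yaw -20.0 j [-0.84  0.38  0.49  2.07 -0.26  0.76 -0.54] gap 0.0001 F [-0.4 -0.1 -0.5]
```

View pics/side2.png

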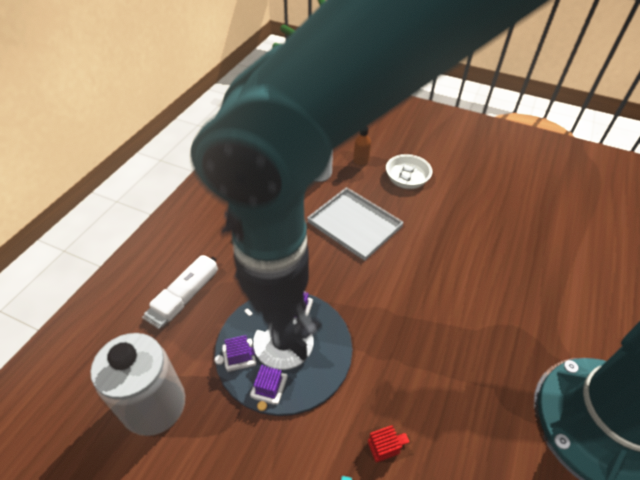

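View pics/wrist2.png

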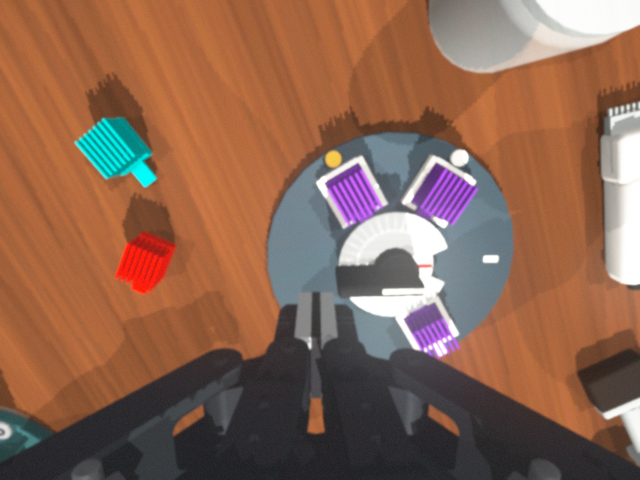

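```bash
python3 -m inch '[{"x":0,"y":0,"z":-40,"rx":0,"ry":0,"rz":0},{"x":0,"y":0,"z":-80,"rx":0,"ry":0,"rz":0},{"x":0,"y":0,"z":-110,"rx":0,"ry":0,"rz":0},{"x":0,"y":0,"z":-110,"rx":0,"ry":0,"rz":0},{"x":0,"y":0,"z":-110,"rx":0,"ry":0,"rz":0},{"x":0,"y":0,"z":-110,"rx":0,"ry":0,"rz":0}]'; python3 look.py 3 wrist
python3 - <<'E'
from h import *
f=dict(np.load("pics/wrist3.npz")); X=f["T_tool_cam"]; d=f["depth"]
v,u=np.mgrid[:480,:640]
P=np.stack([(u-f["cx"])/f["fx"]*d,(v-f["cy"])/f["fy"]*d,d],-1)@X[:3,:3].T+X[:3,3]
m=(d>0)&(abs(P[...,1])<.02)&(abs(P[...,2])<.02)&(P[...,0]<.06)
print("tip ahead",np.percentile(P[m][:,0],[50,90,99,100])); print(X)
print("tip half extents z",np.percentile(P[m&(P[...,0]>.01)],[1,99],axis=0))
E
```

```text
time_s: 1.8
eef_pos: [0.4909, 0.1984, 0.1475]
eef_rot: [0.407, 0.579, 0.407, -0.577]
force: [0.0, 0.5, 0.3]
finger_gap: -0.0003
t 1.8 [0.4909 0.1984 0.1475] yaw -19.7 j [-0.75  0.54  0.38  2.14 -0.39  0.52 -0.42] gap -0.0003 F [0.  0.5 0.3]
tip ahead [-0.04917804 -0.00641636  0.01684669  0.02388507]
[[-3.11306258e-04 -2.88977380e-01  9.57335875e-01 -1.17193319e-01]
 [ 9.99999930e-01 -2.88412869e-04  2.38120651e-04 -8.58191345e-04]
 [ 2.07296505e-04  9.57335882e-01  2.88977449e-01 -7.31000515e-02]
 [ 0.00000000e+00  0.00000000e+00  0.00000000e+00  1.00000000e+00]]
tip half extents z [[ 0.01008425 -0.0139332  -0.01110499]
 [ 0.02279386  0.01224719 -0.00588042]]
```

View pics/wrist3.png

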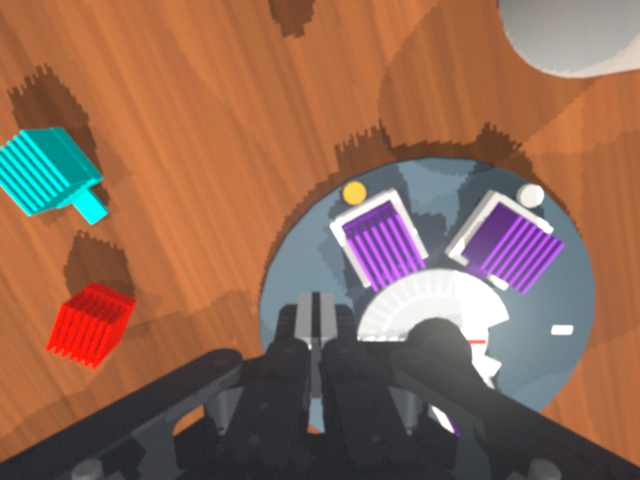

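Run:
```python
from h import *
from scipy.optimize import least_squares
f=dict(np.load("pics/wrist3.npz")); X=f["T_tool_cam"]
RT=f["T"]@X[:3,:3]; e=f["T"]@X[:3,3]+f["pos"]
def wp(u,v,z):
    d=RT@np.array([(u-f["cx"])/f["fx"],(v-f["cy"])/f["fy"],1]); return e+d*(z-e[2])/d[2]
O=[(354.5,193,.016,90,.1145),(530,195,.016,30,.1145)]
W=[wp(*o[:3]) for o in O];print(W, wp(562,330,.011))
def fun(p): return np.concatenate([[p[0]+o[4]*np.cos(np.radians(o[3])+p[2])-w[0],p[1]+o[4]*np.sin(np.radians(o[3])+p[2])-w[1]] for o,w in zip(O,W)])
r=least_squares(fun,[.54,.105,.165],x_scale=[.01,.01,.1]);print(r.x,np.degrees(r.x[2]),r.fun)
```

```text
[array([0.52384315, 0.21818493, 0.016     ]), array([0.63002427, 0.17879278, 0.016     ])] [0.63571501 0.06992009 0.011     ]
[0.54244335 0.10552057 0.16834786] 9.645621723452678 [-0.00058471  0.00021694  0.00058471 -0.00021695]
```

```bash
python3 -m inch '[{"x":8,"y":-20,"z":0,"rx":0,"ry":0,"rz":0},{"x":19,"y":-50,"z":0,"rx":0,"ry":0,"rz":-0.5},{"x":19,"y":-50,"z":-20,"rx":0,"ry":0,"rz":-0.5},{"x":19,"y":-50,"z":-45,"rx":0,"ry":0,"rz":-0.5},{"x":19,"y":-50,"z":-62,"rx":0,"ry":0,"rz":-0.5},{"x":19,"y":-50,"z":-62,"rx":0,"ry":0,"rz":-0.5},{"x":19,"y":-50,"z":-62,"rx":0,"ry":0,"rz":-0.5}]'; python3 look.py 4 side wrist
python3 - <<'E'
from h import *
f=dict(np.load("pics/side4.npz"));P=np.array(f["pos"])*1000
T=f["T"];y0=np.degrees(np.arctan2(T[1,1],T[0,1]))
c=np.array([541.5,105])
for ph in list(range(160,281,6))+[282]:
    a=np.radians(ph); q=c+44*np.array([np.cos(a),np.sin(a)])+17*np.array([np.sin(a),-np.cos(a)])
    print(ph,np.round(q-P[:2],1),round(ph-180-y0,1))
cv2.imwrite("pics/side4c.png",cv2.resize(f["color"][260:430,180:380],None,fx=3.5,fy=3.5)[:,:,::-1])
E
```

```text
time_s: 2.43
eef_pos: [0.5097, 0.1483, 0.0855]
eef_rot: [0.405, 0.58, 0.405, -0.579]
force: [0.8, 0.3, 1.1]
finger_gap: 0.0001
t 2.43 [0.5097 0.1483 0.0855] yaw -20.2 j [-0.57  0.64  0.28  2.16 -0.45  0.39 -0.27] gap 0.0001 F [0.8 0.3 1.1]
160 [ -3.8 -12.3] 0.2
166 [ -6.8 -16.1] 6.2
172 [ -9.5 -20.3] 12.2
178 [-11.6 -24.8] 18.2
184 [-13.3 -29.4] 24.2
190 [-14.5 -34.2] 30.2
196 [-15.2 -39.1] 36.2
202 [-15.4 -44. ] 42.2
208 [-15.1 -48.9] 48.2
214 [-14.2 -53.8] 54.2
220 [-12.9 -58.5] 60.2
226 [-11.  -63.1] 66.2
232 [ -8.7 -67.5] 72.2
238 [ -6.  -71.6] 78.2
244 [ -2.8 -75.4] 84.2
250 [  0.7 -78.8] 90.2
256 [  4.6 -81.9] 96.2
262 [  8.8 -84.5] 102.2
268 [ 13.2 -86.7] 108.2
274 [ 17.9 -88.4] 114.2
280 [ 22.7 -89.6] 120.2
282 [ 24.3 -89.9] 122.2
```

View pics/side4c.png

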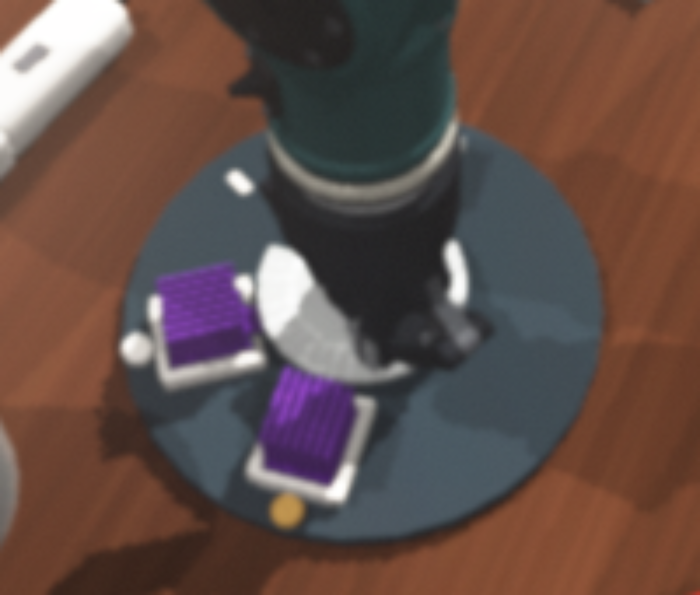

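View pics/wrist4.png

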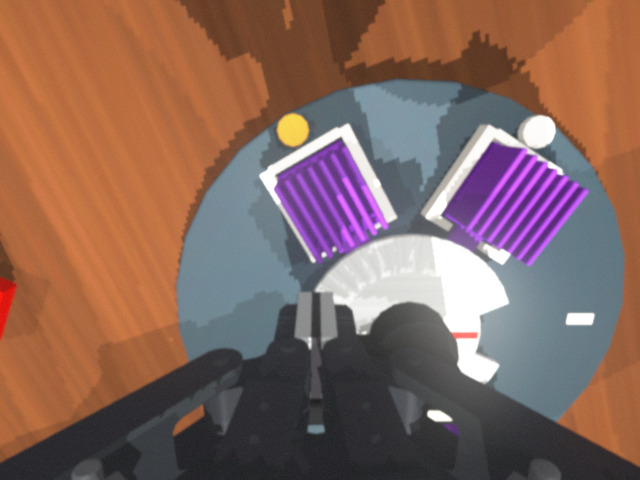

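The fingers (315,300) are clear of guard c and on the +y side of the lever. The notch, with its red line at (465,335), is at the parked position. I'll push through the first half.

```bash
python3 -m inch '[{"x":-4,"y":-12,"z":0,"rx":0,"ry":0,"rz":0},{"x":-7,"y":-16,"z":0,"rx":0,"ry":0,"rz":6},{"x":-9.5,"y":-20,"z":0,"rx":0,"ry":0,"rz":12},{"x":-11.5,"y":-25,"z":0,"rx":0,"ry":0,"rz":18},{"x":-13.5,"y":-29.5,"z":0,"rx":0,"ry":0,"rz":24},{"x":-14.5,"y":-34,"z":0,"rx":0,"ry":0,"rz":30},{"x":-15,"y":-39,"z":0,"rx":0,"ry":0,"rz":36},{"x":-15.5,"y":-44,"z":0,"rx":0,"ry":0,"rz":42},{"x":-15,"y":-49,"z":0,"rx":0,"ry":0,"rz":48},{"x":-14,"y":-54,"z":0,"rx":0,"ry":0,"rz":54},{"x":-13,"y":-58.5,"z":0,"rx":0,"ry":0,"rz":60},{"x":-13,"y":-58.5,"z":0,"rx":0,"ry":0,"rz":60}]'; python3 look.py 5 wrist
```

```text
time_s: 3.53
eef_pos: [0.4963, 0.0873, 0.0854]
eef_rot: [0.641, 0.3, 0.64, -0.3]
force: [0.4, -0.1, -0.3]
finger_gap: -0.0004
t 3.53 [0.4963 0.0873 0.0854] yaw 39.8 j [-0.28  0.6   0.01  2.22 -0.02  0.32  0.45] gap -0.0004 F [ 0.4 -0.1 -0.3]
```

View pics/wrist5.png

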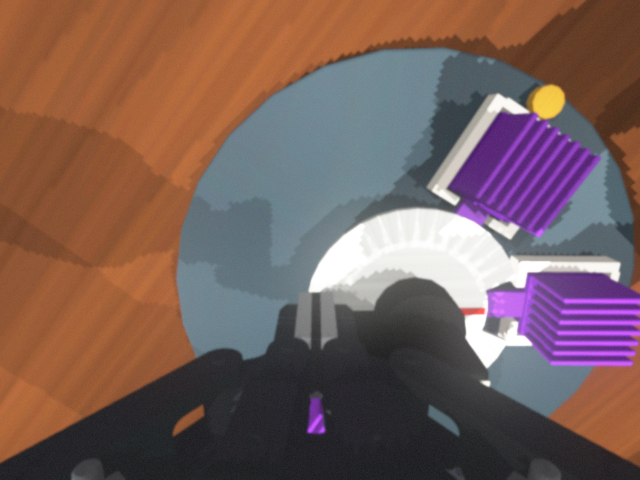

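The notch, at (485,311), is now at nest b and the selector has turned with the fingers. I'll push the second half.

```bash
python3 -m inch '[{"x":2,"y":-4.5,"z":0,"rx":0,"ry":0,"rz":6},{"x":4.5,"y":-9,"z":0,"rx":0,"ry":0,"rz":12},{"x":7,"y":-13,"z":0,"rx":0,"ry":0,"rz":18},{"x":10,"y":-17,"z":0,"rx":0,"ry":0,"rz":24},{"x":13.5,"y":-20.5,"z":0,"rx":0,"ry":0,"rz":30},{"x":17.5,"y":-23.5,"z":0,"rx":0,"ry":0,"rz":36},{"x":21.5,"y":-26,"z":0,"rx":0,"ry":0,"rz":42},{"x":26,"y":-28,"z":0,"rx":0,"ry":0,"rz":48},{"x":31,"y":-30,"z":0,"rx":0,"ry":0,"rz":54},{"x":35.5,"y":-31,"z":0,"rx":0,"ry":0,"rz":60},{"x":35.5,"y":-31,"z":0,"rx":0,"ry":0,"rz":60},{"x":35.5,"y":-31,"z":0,"rx":0,"ry":0,"rz":60}]'; python3 look.py 6 wrist
```

```text
time_s: 4.58
eef_pos: [0.5314, 0.0583, 0.0846]
eef_rot: [0.705, -0.059, 0.705, 0.059]
force: [-0.3, 0.2, -0.1]
finger_gap: 0.0
t 4.58 [0.5314 0.0583 0.0846] yaw 99.6 j [-0.01  0.63 -0.25  2.14  0.38  0.41  1.17] gap 0.0 F [-0.3  0.2 -0.1]
```

View pics/wrist6.png

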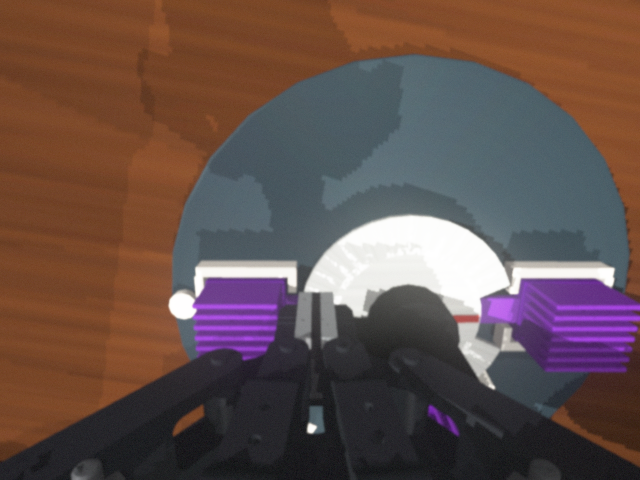

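```bash
python3 -m inch '[{"x":-12,"y":-2,"z":0,"rx":0,"ry":0,"rz":0},{"x":-25,"y":-4,"z":0,"rx":0,"ry":0,"rz":0},{"x":-27,"y":-4,"z":40,"rx":0,"ry":0,"rz":0},{"x":-27,"y":-4,"z":80,"rx":0,"ry":0,"rz":-7},{"x":-24,"y":12,"z":110,"rx":0,"ry":0,"rz":-14},{"x":-21,"y":28,"z":120,"rx":0,"ry":0,"rz":-21},{"x":-18,"y":45,"z":120,"rx":0,"ry":0,"rz":-28},{"x":-15,"y":60,"z":120,"rx":0,"ry":0,"rz":-35},{"x":-12,"y":77,"z":120,"rx":0,"ry":0,"rz":-42},{"x":-9,"y":92,"z":120,"rx":0,"ry":0,"rz":-49},{"x":-6,"y":108,"z":120,"rx":0,"ry":0,"rz":-56},{"x":-3,"y":126,"z":120,"rx":0,"ry":0,"rz":-63}]' ; python3 -m inch '[{"x":0,"y":0,"z":0,"rx":0,"ry":0,"rz":-7},{"x":0,"y":0,"z":0,"rx":0,"ry":0,"rz":-14},{"x":0,"y":0,"z":0,"rx":0,"ry":0,"rz":-21},{"x":0,"y":0,"z":0,"rx":0,"ry":0,"rz":-27},{"x":0,"y":0,"z":0,"rx":0,"ry":0,"rz":-27},{"x":0,"y":0,"z":0,"rx":0,"ry":0,"rz":-27}]' 56; python3 look.py 7 wrist side top
```

```text
time_s: 5.63
eef_pos: [0.5276, 0.185, 0.2043]
eef_rot: [0.631, 0.319, 0.631, -0.32]
force: [-0.8, -0.0, -0.7]
finger_gap: -0.0001
time_s: 6.13
eef_pos: [0.5276, 0.1848, 0.2043]
eef_rot: [0.541, 0.455, 0.541, -0.455]
force: [-0.2, 0.5, 0.5]
finger_gap: 0.0564
t 6.13 [0.5276 0.1848 0.2043] yaw 9.9 j [-0.46  0.45  0.06  2.03 -0.04  0.66 -0.2 ] gap 0.0564 F [-0.2  0.5  0.5]
```

View pics/wrist7.png

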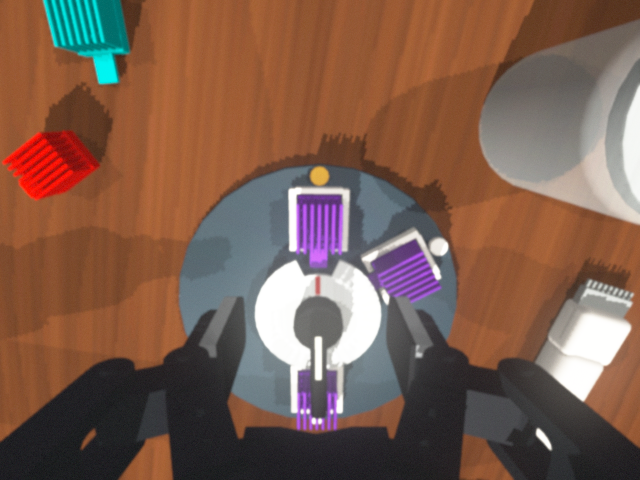

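View pics/top7.png

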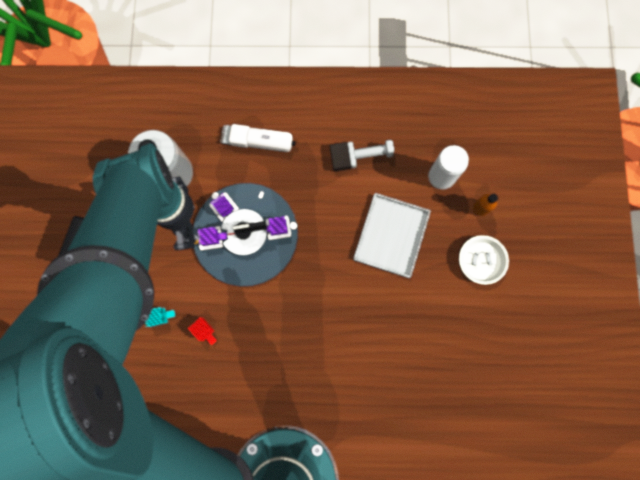

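Run:
```python
from h import *
f=dict(np.load("pics/wrist7.npz")); X=f["T_tool_cam"]
RT=f["T"]@X[:3,:3]; e=f["T"]@X[:3,3]+f["pos"]
def wp(u,v,z):
    d=RT@np.array([(u-f["cx"])/f["fx"],(v-f["cy"])/f["fy"],1]); return e+d*(z-e[2])/d[2]
for n,a in dict(brass=(319.5,175.5,.016),wb=(439,246,.016),guardc_topL=(299,198,.048),topR=(340,198,.048),knob=(318,322,.085),red=(318,285,.029)).items(): print(n,wp(*a))
img=f["color"];cv2.imwrite("pics/w7c.png",cv2.resize(img[160:430,230:450],None,fx=2.2,fy=2.2,interpolation=cv2.INTER_CUBIC)[:,:,::-1])
hsv=cv2.cvtColor(img,cv2.COLOR_RGB2HSV)
m=((hsv[...,0]>125)&(hsv[...,0]<150)&(hsv[...,1]>100)).astype(np.uint8)
n,l,st,ce=cv2.connectedComponentsWithStats(m);print([(s.tolist(),c.tolist()) for s,c in zip(st,ce) if s[4]>200][1:])
d=f["depth"];v,u=np.mgrid[:480,:640]
P=np.stack([(u-f["cx"])/f["fx"]*d,(v-f["cy"])/f["fy"]*d,d],-1)@RT.T+e
k=(m>0)&(u>285)&(u<355)&(v<255)&(P[...,2]>.043)
Q=P[k][:,:2].astype(np.float32);print("guard top", cv2.minAreaRect(Q), np.percentile(P[k][:,2],95))
```

```text
brass [0.52384148 0.21843072 0.016     ]
wb [0.63082536 0.17850756 0.016     ]
guardc_topL [0.51124188 0.20433289 0.048     ]
topR [0.53992515 0.20934161 0.048     ]
knob [0.53786638 0.12981716 0.085     ]
red [0.53770475 0.13269458 0.029     ]
[([296, 195, 47, 72, 2820], [318.98297872340424, 226.68120567375885]), ([377, 241, 64, 61, 2246], [408.75022261798756, 273.253339269813]), ([297, 390, 14, 40, 362], [302.84806629834253, 407.30939226519337]), ([327, 391, 10, 40, 315], [331.3492063492063, 409.06666666666666])]
guard top ((0.5244245529174805, 0.211500883102417), (0.0334768109023571, 0.09359340369701385), 9.497920036315918) 0.04844163619482602
```

View pics/w7c.png

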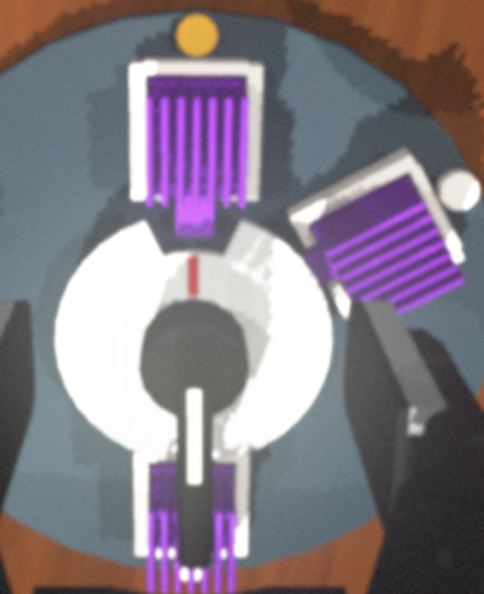

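```bash
python3 -m inch '[{"x":1.5,"y":0,"z":-30,"rx":0,"ry":0,"rz":0},{"x":1.5,"y":0,"z":-60,"rx":0,"ry":0,"rz":0},{"x":1.5,"y":0,"z":-90,"rx":0,"ry":0,"rz":0},{"x":1.5,"y":0,"z":-115,"rx":0,"ry":0,"rz":0},{"x":1.5,"y":0,"z":-130,"rx":0,"ry":0,"rz":0},{"x":1.5,"y":0,"z":-142,"rx":0,"ry":0,"rz":0},{"x":1.5,"y":0,"z":-150,"rx":0,"ry":0,"rz":0},{"x":1.5,"y":0,"z":-155,"rx":0,"ry":0,"rz":0},{"x":1.5,"y":0,"z":-155,"rx":0,"ry":0,"rz":0},{"x":1.5,"y":0,"z":-155,"rx":0,"ry":0,"rz":0}]' ; python3 look.py 8 wrist side
```

```text
time_s: 7.12
eef_pos: [0.5304, 0.1846, 0.0498]
eef_rot: [0.541, 0.456, 0.541, -0.455]
force: [-1.0, -0.5, 0.4]
finger_gap: 0.056
t 7.12 [0.5304 0.1846 0.0498] yaw 9.8 j [-0.44  0.7   0.03  2.1  -0.06  0.34 -0.19] gap 0.056 F [-1.  -0.5  0.4]
```

View pics/wrist8.png

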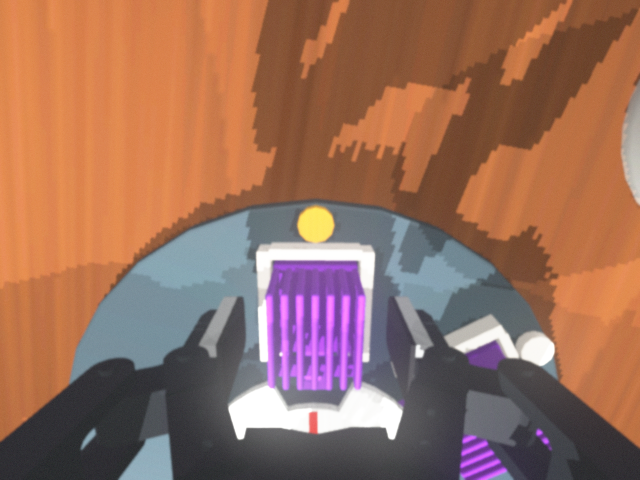

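View pics/side8.png

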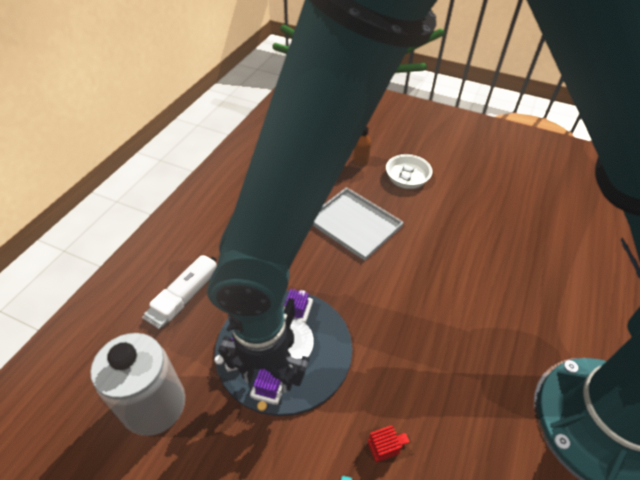

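The guard (315,325) is centred between the pads (240 and 388), so I'll close on it.

```bash
python3 -m inch '[{"x":0,"y":0,"z":0,"rx":0,"ry":0,"rz":0},{"x":0,"y":0,"z":0,"rx":0,"ry":0,"rz":0},{"x":0,"y":0,"z":0,"rx":0,"ry":0,"rz":0},{"x":0,"y":0,"z":0,"rx":0,"ry":0,"rz":0},{"x":0,"y":0,"z":0,"rx":0,"ry":0,"rz":0},{"x":0,"y":0,"z":0,"rx":0,"ry":0,"rz":0}]' 28; python3 look.py 9 wrist
```

```text
time_s: 7.72
eef_pos: [0.5306, 0.1847, 0.0503]
eef_rot: [0.541, 0.456, 0.541, -0.455]
force: [-0.3, 0.4, 6.0]
finger_gap: 0.033
t 7.72 [0.5306 0.1847 0.0503] yaw 9.8 j [-0.44  0.7   0.03  2.1  -0.06  0.34 -0.19] gap 0.033 F [-0.3  0.4  6. ]
```

View pics/wrist9.png

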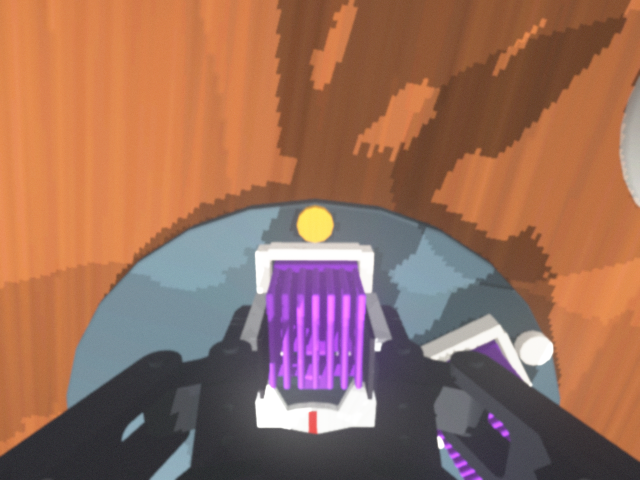

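```bash
python3 -m inch '[{"x":0,"y":0,"z":5,"rx":0,"ry":0,"rz":0},{"x":0,"y":0,"z":10,"rx":0,"ry":0,"rz":0},{"x":0,"y":0,"z":18,"rx":0,"ry":0,"rz":0},{"x":0,"y":0,"z":28,"rx":0,"ry":0,"rz":0},{"x":0,"y":0,"z":42,"rx":0,"ry":0,"rz":0},{"x":0,"y":0,"z":60,"rx":0,"ry":0,"rz":0},{"x":0,"y":0,"z":80,"rx":0,"ry":0,"rz":0},{"x":0,"y":0,"z":100,"rx":0,"ry":0,"rz":0},{"x":0,"y":0,"z":120,"rx":0,"ry":0,"rz":0},{"x":0,"y":0,"z":120,"rx":0,"ry":0,"rz":0},{"x":0,"y":0,"z":120,"rx":0,"ry":0,"rz":0}]'; python3 look.py 10 wrist side
```

```text
time_s: 8.68
eef_pos: [0.5306, 0.1848, 0.1711]
eef_rot: [0.541, 0.457, 0.54, -0.454]
force: [-0.6, -0.3, -0.5]
finger_gap: 0.0326
t 8.68 [0.5306 0.1848 0.1711] yaw 9.8 j [-0.46  0.5   0.05  2.05 -0.05  0.58 -0.2 ] gap 0.0326 F [-0.6 -0.3 -0.5]
```

View pics/wrist10.png

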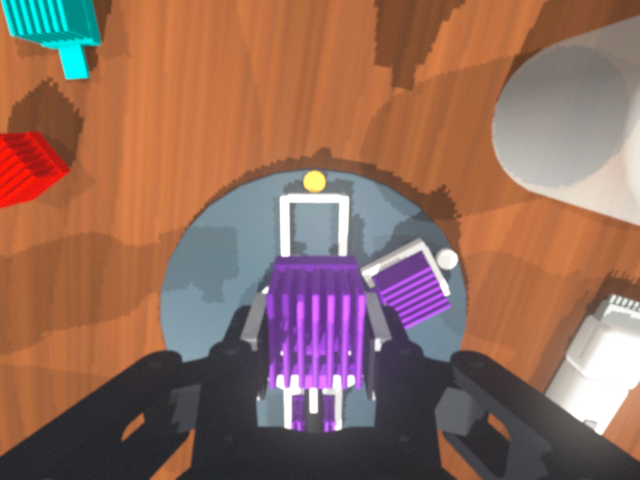

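View pics/side10.png

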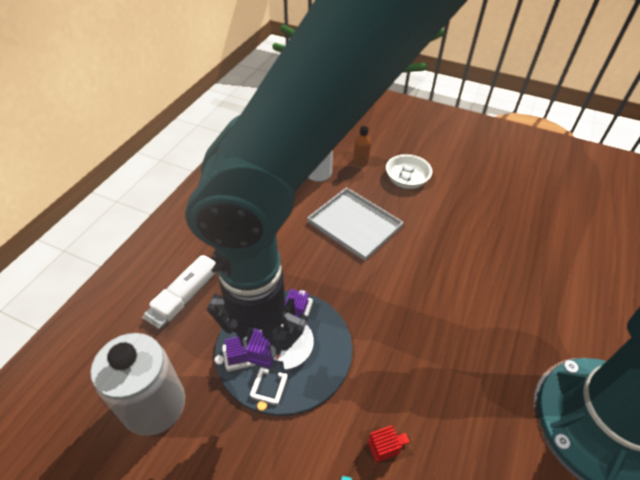

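The guard is held (gap 32.6 mm, teeth up) and nest c is empty, with guards a and b still seated. I'll carry it to the tray.

```bash
python3 -m inch '[{"x":0,"y":-12,"z":0,"rx":0,"ry":0,"rz":0},{"x":1,"y":-40,"z":0,"rx":0,"ry":0,"rz":0},{"x":2,"y":-75,"z":0,"rx":0,"ry":0,"rz":0},{"x":3,"y":-112,"z":0,"rx":0,"ry":0,"rz":0},{"x":4,"y":-150,"z":0,"rx":0,"ry":0,"rz":0},{"x":5,"y":-190,"z":0,"rx":0,"ry":0,"rz":0},{"x":6,"y":-230,"z":0,"rx":0,"ry":0,"rz":0},{"x":7,"y":-270,"z":0,"rx":0,"ry":0,"rz":0},{"x":8,"y":-310,"z":0,"rx":0,"ry":0,"rz":0},{"x":9,"y":-350,"z":0,"rx":0,"ry":0,"rz":0},{"x":10,"y":-385,"z":0,"rx":0,"ry":0,"rz":0},{"x":11,"y":-412,"z":0,"rx":0,"ry":0,"rz":0}]'; python3 -m inch '[{"x":0,"y":0,"z":0,"rx":0,"ry":0,"rz":0},{"x":0,"y":0,"z":0,"rx":0,"ry":0,"rz":0},{"x":0,"y":0,"z":0,"rx":0,"ry":0,"rz":0}]'; python3 look.py 11 wrist side
```

```text
time_s: 9.78
eef_pos: [0.5387, -0.2326, 0.1681]
eef_rot: [0.539, 0.456, 0.54, -0.458]
force: [0.3, -0.5, -0.2]
finger_gap: 0.0329
time_s: 10.03
eef_pos: [0.5398, -0.2272, 0.1683]
eef_rot: [0.54, 0.455, 0.542, -0.456]
force: [0.1, 0.8, -0.2]
finger_gap: 0.0329
t 10.03 [ 0.5398 -0.2272  0.1683] yaw 9.8 j [ 0.31  0.53  0.02  2.   -0.02  0.62  0.51] gap 0.0329 F [ 0.1  0.8 -0.2]
```

View pics/wrist11.png

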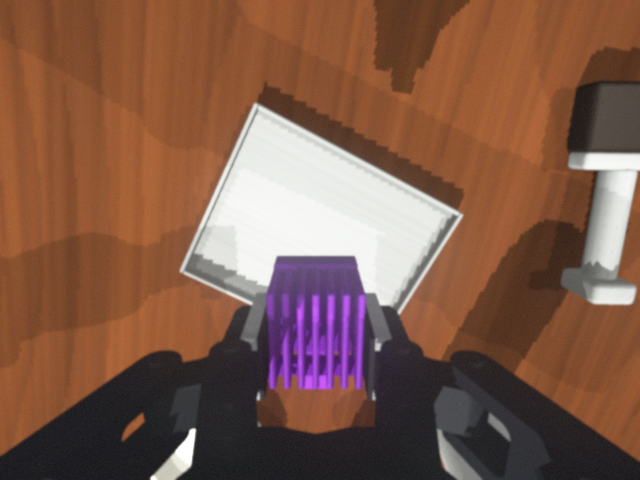

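View pics/side11.png

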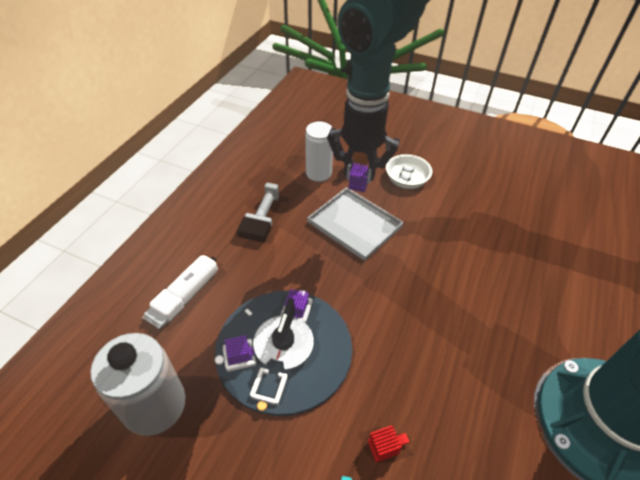

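Run:
```python
from h import *
f=dict(np.load("pics/wrist11.npz")); X=f["T_tool_cam"]
RT=f["T"]@X[:3,:3]; e=f["T"]@X[:3,3]+f["pos"]
def wp(u,v,z):
    d=RT@np.array([(u-f["cx"])/f["fx"],(v-f["cy"])/f["fy"],1]); return e+d*(z-e[2])/d[2]
a,b,c=[wp(u,v,.014) for u,v in [(182,270),(255,104),(461,213)]];print(a,b,c,(a+c)/2,np.hypot(*(a-b)[:2]),np.hypot(*(c-b)[:2]))
```

```text
[ 0.44572056 -0.27540735  0.014     ] [ 0.48464989 -0.15003273  0.014     ] [ 0.6385637  -0.19800079  0.014     ] [ 0.54214213 -0.23670407  0.014     ] 0.13127942368453793 0.16121536732406905
```

```bash
python3 -m inch '[{"x":0,"y":0,"z":-20,"rx":0,"ry":0,"rz":0},{"x":0,"y":0,"z":-50,"rx":0,"ry":0,"rz":0},{"x":0,"y":0,"z":-80,"rx":0,"ry":0,"rz":0},{"x":0,"y":0,"z":-100,"rx":0,"ry":0,"rz":0},{"x":0,"y":0,"z":-112,"rx":0,"ry":0,"rz":0},{"x":0,"y":0,"z":-118,"rx":0,"ry":0,"rz":0},{"x":0,"y":0,"z":-121,"rx":0,"ry":0,"rz":0},{"x":0,"y":0,"z":-121,"rx":0,"ry":0,"rz":0},{"x":0,"y":0,"z":-121,"rx":0,"ry":0,"rz":0}]'; python3 look.py 12 side wrist
```

```text
time_s: 10.88
eef_pos: [0.5417, -0.2276, 0.0493]
eef_rot: [0.542, 0.456, 0.54, -0.455]
force: [0.5, 0.2, 0.7]
finger_gap: 0.0327
t 10.88 [ 0.5417 -0.2276  0.0493] yaw 9.8 j [ 0.31  0.72  0.01  2.04 -0.02  0.38  0.51] gap 0.0327 F [0.5 0.2 0.7]
```

```bash
python3 -m inch '[{"x":0,"y":0,"z":-1,"rx":0,"ry":0,"rz":0},{"x":0,"y":0,"z":-2,"rx":0,"ry":0,"rz":0},{"x":0,"y":0,"z":-3,"rx":0,"ry":0,"rz":0},{"x":0,"y":0,"z":-4,"rx":0,"ry":0,"rz":0},{"x":0,"y":0,"z":-4,"rx":0,"ry":0,"rz":0},{"x":0,"y":0,"z":-4,"rx":0,"ry":0,"rz":0}]'; python3 -m inch '[{"x":0,"y":0,"z":-1,"rx":0,"ry":0,"rz":0},{"x":0,"y":0,"z":-1,"rx":0,"ry":0,"rz":0},{"x":0,"y":0,"z":-1,"rx":0,"ry":0,"rz":0}]'
```

```text
time_s: 11.48
eef_pos: [0.5408, -0.2276, 0.0442]
eef_rot: [0.541, 0.455, 0.541, -0.455]
force: [-0.1, -0.0, 0.1]
finger_gap: 0.0328
time_s: 11.73
eef_pos: [0.541, -0.2276, 0.0433]
eef_rot: [0.541, 0.455, 0.541, -0.455]
force: [0.4, -0.5, 0.4]
finger_gap: 0.0327
```

```bash
python3 -m inch '[{"x":0,"y":0,"z":-0.5,"rx":0,"ry":0,"rz":0},{"x":0,"y":0,"z":-1,"rx":0,"ry":0,"rz":0},{"x":0,"y":0,"z":-1,"rx":0,"ry":0,"rz":0},{"x":0,"y":0,"z":-1,"rx":0,"ry":0,"rz":0}]';python3 look.py 13 side wrist
```

```text
time_s: 12.07
eef_pos: [0.541, -0.2276, 0.0433]
eef_rot: [0.541, 0.455, 0.541, -0.455]
force: [-1.5, 0.7, 8.8]
finger_gap: 0.0331
t 12.07 [ 0.541  -0.2276  0.0433] yaw 9.8 j [ 0.31  0.73  0.01  2.04 -0.02  0.37  0.51] gap 0.0331 F [-1.5  0.7  8.8]
```

View pics/wrist13.png

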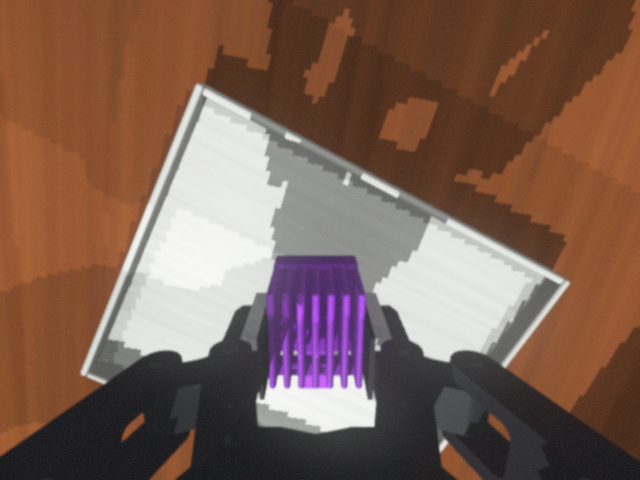

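Contact with the floor reads 8.8 N, and the guard (315,325) stands teeth up inside the tray. I'll open and withdraw.

```bash
python3 -m inch '[{"x":0,"y":0,"z":0.5,"rx":0,"ry":0,"rz":0},{"x":0,"y":0,"z":0.5,"rx":0,"ry":0,"rz":0},{"x":0,"y":0,"z":0.5,"rx":0,"ry":0,"rz":0},{"x":0,"y":0,"z":0.5,"rx":0,"ry":0,"rz":0},{"x":0,"y":0,"z":0.5,"rx":0,"ry":0,"rz":0}]' 56; python3 -m inch '[{"x":0,"y":0,"z":8,"rx":0,"ry":0,"rz":0},{"x":0,"y":0,"z":20,"rx":0,"ry":0,"rz":0},{"x":0,"y":0,"z":45,"rx":0,"ry":0,"rz":0},{"x":0,"y":0,"z":80,"rx":0,"ry":0,"rz":0},{"x":0,"y":0,"z":120,"rx":0,"ry":0,"rz":0},{"x":0,"y":0,"z":160,"rx":0,"ry":0,"rz":0},{"x":0,"y":0,"z":180,"rx":0,"ry":0,"rz":0},{"x":0,"y":0,"z":180,"rx":0,"ry":0,"rz":0},{"x":0,"y":0,"z":180,"rx":0,"ry":0,"rz":0}]'; python3 look.py 14 side wrist top
python3 - <<'E'
from h import *
f=dict(np.load("pics/side14.npz"));t=dict(np.load("pics/top14.npz"))
a=cv2.resize(f["color"][270:430,190:370],(520,462));b=cv2.resize(f["color"][120:280,280:430],(280,299))
o=np.zeros((462,800,3),np.uint8);o[:,:520]=a;o[:299,520:]=b;cv2.imwrite("pics/fin.png",o[:,:,::-1])
E
```

```text
time_s: 12.58
eef_pos: [0.5408, -0.2275, 0.0426]
eef_rot: [0.541, 0.455, 0.541, -0.455]
force: [0.1, 0.5, -0.0]
finger_gap: 0.0561
time_s: 13.33
eef_pos: [0.5417, -0.2279, 0.2255]
eef_rot: [0.542, 0.456, 0.539, -0.455]
force: [-0.5, -0.5, -0.1]
finger_gap: 0.0562
t 13.33 [ 0.5417 -0.2279  0.2255] yaw 9.8 j [ 0.3   0.46  0.03  1.96 -0.02  0.73  0.51] gap 0.0562 F [-0.5 -0.5 -0.1]
```

View pics/fin.png

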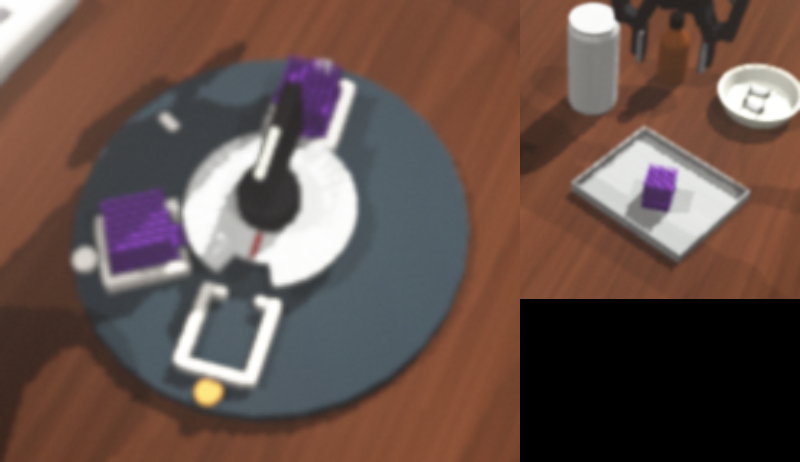

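View pics/wrist14.png

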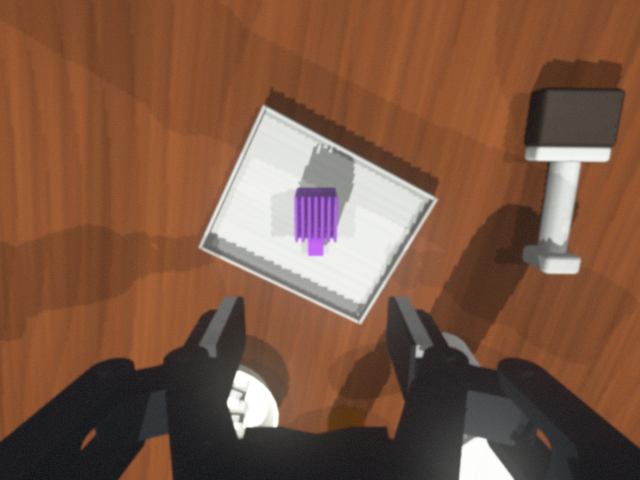

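View pics/top14.png

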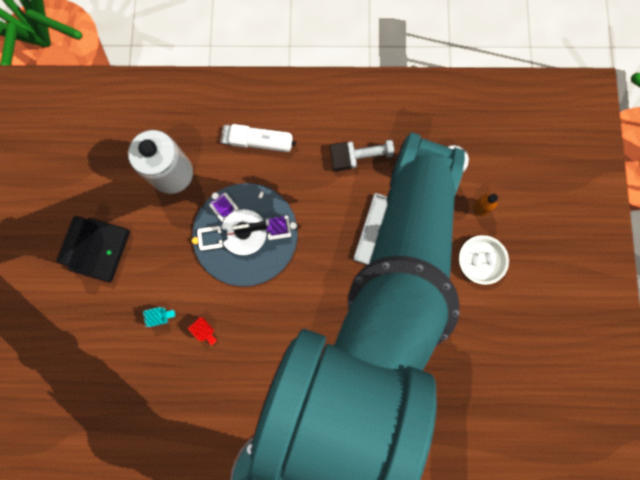

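The guard stands teeth up in the tray at (316,215), the notch faces the empty nest c and the brass stud, and nothing else has moved.

```bash
python3 -c "
from bench import job
print(job.sign_off())"
```

```text
the job is handed in; nothing more can be done
None
```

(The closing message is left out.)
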